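Seat the crank disc on its key

TASK

The crank disc of the creasing machine's drive has been left standing high, with its rim notch away from the key on the housing. Push the crank pin round with a fingertip, either way, until the notch lies over the key, then press the disc fully down onto its seat and take the hand away. Never pull the disc up off its spindle, and leave the connecting rod, wrench and oil bottle where they are.

Things in the scene. Friction and masses are not known exactly. Their poses are not given: they have to be found in the camera images.
- unit: Cream drive housing, a box 200 mm (its x) by 190 mm (its y), 55 mm high, fixed to the table; position and yaw vary. A shaft stub 44 mm thick sticks out 50 mm from its -y side. Origin at the centre of its underside, on the table, z up. The disc's spindle stands on this z axis, on a flange 96 mm across and 8 mm high (flange top 63 mm above the table).
- key (a point): Point on the fixed key's rounded top, 57.5 mm from the spindle axis towards the unit's +x, 74 mm above the table. The key is a dark steel bar 8 mm wide on the housing's top, lying radially from 53 to 83 mm from the axis, so its outer 18 mm always shows beyond the disc's rim. It stands 11 mm above the flange.
- disc: Aluminium crank disc, 130 mm across, 12 mm thick, on a vertical spindle; origin at the centre of its underside, x towards its notch. Turns without end stops and stays at the height and angle where it is left (snug fit). Turning takes 0.1 N m, pressing down about 10 N, and it goes down only with the notch over the key (within 3 degrees the rounded key guides it in). Starts 40 degrees or more off, to either side.
- hub (a point): Centre of the top of the disc's hub, on the spindle axis. The hub is a closed flat boss 44 mm across, 6 mm above the disc's face: the place to press. It is 93 mm above the table while the disc stands high and 81 mm when seated.
- notch (a point): Middle of the disc's notch, level with the disc's face, 57.5 mm from the spindle axis. The notch is a slot 12 mm wide cut 15 mm deep into the rim, right through the disc's thickness. It must come over key; when seated this point is 1 mm above key.
- crankpin (a point): Centre of the top of the crank pin, an upright steel stud 18 mm in diameter fixed in the disc, 22 mm high above its face, 45 mm from the spindle axis, diametrically opposite the notch. To be pushed sideways, round the spindle. Its top is 109 mm above the table while the disc stands high, 97 mm when seated.
- seat (a joint): How far the disc is pressed down along the spindle, m: 0 standing high (the start; underside 1 mm above the key's top), 0.012 fully seated on the flange (hard stop); negative if it is pulled up.
- conrod: Bystander: flat steel connecting rod lying loose on the table, 176 mm long, 40 mm wide at its bigger eye, 14 mm high; origin under its middle, x along it.
- wrench: Bystander: loose steel wrench, 170 mm long, lying on the table, x along it; origin under its middle.
- oiler: Bystander: loose grey oil bottle with black cap, 48 mm in diameter and 120 mm high, upright on the table; origin at the centre of its underside.

How it is judged:
At the end, for the whole second after the job is handed in: The disc is down on its seat (pressed at least 10.5 of 12 mm) and still, with the middle of the notch within 4 mm of the key (value of joint seat above 0.0105 m and horizontal distance between notch and key below 0.004 m and velocity of joint seat between -0.005 and 0.005 m/s); the robot touches nothing.
It fails at once if the crank disc is pulled up (more than 4 mm above its starting height) (value of joint seat below -0.004 m).
It fails at once if the connecting rod is moved more than 25 mm or lifted (distance of conrod from where it was at the start of the episode above 0.025 m or height (world z) of conrod above 0.015 m).
It fails at once if the wrench is moved more than 25 mm or lifted (distance of wrench from where it was at the start of the episode above 0.025 m or height (world z) of wrench above 0.015 m).
It fails at once if the oil bottle is moved more than 25 mm or lifted (distance of oiler from where it was at the start of the episode above 0.025 m or height (world z) of oiler above 0.015 m).
It fails at once if the oil bottle is tipped over (angle between oiler's own z axis and vertical above 0.5 rad).
It also fails if it takes over 58 s, if anything falls off the work surface, if the arm or the gripper's body presses on something with over 40 N, if the wrist force passes 120 N, or if a joint passes its speed limit or range.

ROBOT

A 7-joint arm with a two-finger parallel gripper is mounted at the origin on the work surface. World frame = base frame: x ahead of the robot, y to its left, z up, the work surface at z = 0. Lengths are in m, angles in rad, forces in N, time in s.
With the tool pointing down it reaches from about 0.425 to 0.925 m from the base axis. Payload 6.8 kg.
Tool frame: the origin (TCP) lies at the very end of the fingers, on their centre line; the grasp point (between the pads) lies 19 mm behind it; z points along the fingers, y is the line along which they close (so a half turn about z gives the same grasp; the last joint's range is limited). The gripper opens to 85 mm and grips with 20 to 120 N. Pads are 22 mm wide; open, the fingers measure 114 mm over their backs; the gripper's body (76 mm by 85 mm) begins 54 mm behind the grasp point. The pads swing forward as they close: fully open they stand 13 mm farther back than shut.
Start: joints at [-1.421, 0.477, 0.022, 1.555, -0.011, 1.109, -0.083], TCP at [0.172, 0.653, 0.231] pointing down, gripper open.
Joint ranges: [-2.96, 2.96], [-0.34, 2.1], [-1.41, 1.46], [0.24, 2.44], [-1.37, 4.51], [0.17, 1.92], [-2.96, 2.96]. Speed limits (rad/s): [2.39, 2.39, 3.14, 3.14, 3.14, 3.14, 3.14].

INTERFACE

Orientations are given as a unit quaternion [x, y, z, w].
In Python, from rig import monitor, viewer, job gives the robot as it stands.
- The arm moves only by the tool carry_out, never from a script. Its argument "plan" is a list of rows, each a list of 6 numbers: the shift along the tool's x, y, z in cm, then the turn, a rotation vector about the tool's x, y, z in degrees. In form: [[x, y, z, wx, wy, wz], ...]. A call has 1 to 20 rows; each row shifts and turns the commanded pose from where the row before left it, along the tool's axes as they then stand; what a row does not reach is not made up. A row lasts 1/12 s, in which the tool goes at most 41.7 mm and 7.16 degrees, less where a joint would pass 70% of its speed; a pose out of reach is approached as far as the arm can. A call is refused whole if a number of a shift passes 4.17 or a number of a turn 7.16, either way. A call with a gripper value outside its range is refused whole. "claw" is the closure in counts, from 0 (fully open) to 255 (shut), set as the call begins (left out, the last holds). The fingers move at their own pace and stop on an object; the grip force is fixed at half the most. Time passes only in rows, so rows that do not move let the fingers close. It gives the time, the measured TCP pose, the force, the opening and the grip force at its end, in the units of the state.
- monitor.get_state(): the state, without advancing time (a new reading comes with each control period).
- viewer.capture(name): name is "side" or "top"; returns a dict with "image" (384x512x3 uint8, blue, green, red), "fx", "fy", "cx", "cy" (pixels), "T" (4x4, takes a point from camera to world coordinates). Camera axes: x right, y down, z forward; pixel columns grow to the right and rows downward; lengths in m; the calibration is good to about 2 mm. A picture is of the moment at which its call begins. There is no depth.
- job.finish_job(): hands the job in; it is judged then, once.
The state is a dict: "time_s": time; "qpos": joint angles; "joint_vel": joint speeds; "joint_torque": joint torques, N m; "position": TCP position; "eef_rot": TCP orientation; "ft_force": force on the tool from outside, world axes, zero at the start; "ft_torque": the same for the moment, N m; "gripper_width": opening from 0.0 (shut) to 1.0 (fully open); "gripper_force": force on a finger pad.
Only numpy, scipy, OpenCV 4.12 (cv2) and the standard library are available. Lean on these libraries where they do the work, as an engineer would, in place of code of your own. Each camera call takes 0.05 s, during which the arm holds its last target. There are 200 camera calls.

## Working session

There is one attempt and no reset: what is moved stays moved. The work goes in short steps, Python scripts to look and compute and a tool call to move; the robot and the scene stay as the last step left them, time stands still between calls to the robot, and variables do not carry over. Pictures are saved under pics/ and viewed, at most 10 in all, crops included, and the job is handed in when it is done.

Besides the shell and the picture viewer there is one more tool, called after "Emit:" as name([rows], argument=value, ...), one row to a line, values as JSON. carry_out: Moves the arm, as the interface text tells. Its arguments: {"type":"object","properties":{"plan":{"type":"array"},"claw":{"type":"number"}},"required":["plan"]}

```bash
mkdir -p pics; cat > h.py <<'E'
import numpy as np, cv2
from rig import monitor, viewer, job
from scipy.spatial.transform import Rotation as R
def snap(n,name):
    c=viewer.capture(n); cv2.imwrite(f'pics/{name}.png',c['image']); return c
def ray(c,u,v,z):
    d=c['T'][:3,:3]@np.array([(u-c['cx'])/c['fx'],(v-c['cy'])/c['fy'],1]); o=c['T'][:3,3]
    return o+d*(z-o[2])/d[2]
def proj(c,p):
    q=np.linalg.inv(c['T'])@np.append(p,1); return q[0]/q[2]*c['fx']+c['cx'],q[1]/q[2]*c['fy']+c['cy']
E
python3 - <<'E'
from h import *
import pickle
for n in('top','side'):
    c=snap(n,n+'0'); pickle.dump(c,open(n+'.pkl','wb')); print(n,c['fx'],c['cx'],c['cy'],c['T'].round(3).tolist())
s=monitor.get_state(); print(s); print(R.from_quat(s['eef_rot']).as_matrix().round(3))
E
```

```text
top 419.68178790259094 255.30804458423702 187.38168518508294 [[0.012, -0.987, 0.161, 0.489], [-1.0, -0.013, -0.005, 0.022], [0.007, -0.161, -0.987, 1.001], [0.0, 0.0, 0.0, 1.0]]
side 357.9007722363017 260.578921641021 190.09971607122398 [[-0.803, -0.451, 0.388, 0.303], [-0.595, 0.591, -0.545, 0.488], [0.016, -0.669, -0.743, 0.734], [0.0, 0.0, 0.0, 1.0]]
{'time_s': 0.1, 'qpos': array([-1.42109551,  0.47773453,  0.02235492,  1.55635575, -0.01150452,
        1.10928387, -0.08310792]), 'joint_vel': array([-5.09516962e-04, -2.80780386e-03, -1.39336202e-04, -1.67813075e-03,
       -2.91826947e-04, -5.88245333e-05,  7.34554241e-05]), 'joint_torque': array([ 4.29932130e-03, -5.97756815e+01,  1.61354531e+00, -2.81953043e+01,
        1.29096833e-02,  5.01625735e-03, -1.97236881e-05]), 'position': array([0.17197544, 0.65217407, 0.23041037]), 'eef_rot': array([ 1.28544121e-01,  9.91703446e-01, -8.25338105e-04, -4.53166924e-05]), 'ft_force': array([ 0.23124772,  0.02650064, -0.17929291]), 'ft_torque': array([ 0.01564645,  0.00609191, -0.00042041]), 'gripper_force': 0.0, 'gripper_width': 0.9999614171356828}
[[-0.967  0.255 -0.   ]
 [ 0.255  0.967 -0.002]
 [-0.    -0.002 -1.   ]]
```

View pics/top0.png

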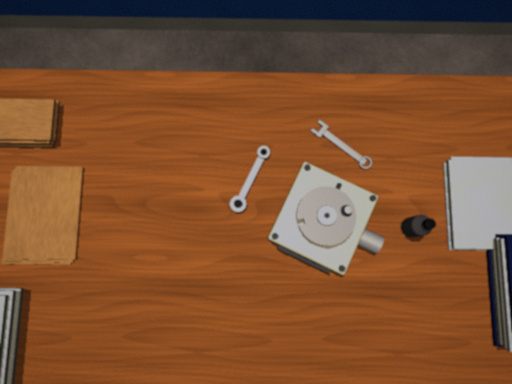

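View pics/side0.png

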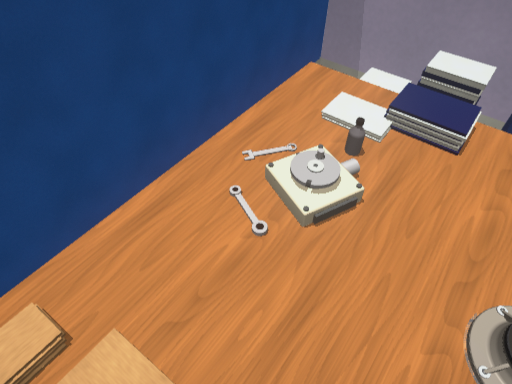

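The unit is near top px (325,220), with the pin at (348,210), the key near (338,187) and the shaft stub at (370,240). In the side view the disc is at (316,170). I'll enlarge both.

```bash
python3 - <<'E'
import cv2
a=cv2.imread('pics/top0.png')[155:280,260:390]; b=cv2.imread('pics/side0.png')[135:230,255:375]
cv2.imwrite('pics/tz.png',cv2.resize(a,None,fx=4.6,fy=4.6,interpolation=cv2.INTER_CUBIC))
cv2.imwrite('pics/sz.png',cv2.resize(b,None,fx=6,fy=6,interpolation=cv2.INTER_CUBIC))
E
```

```text
(no output)
```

View pics/tz.png

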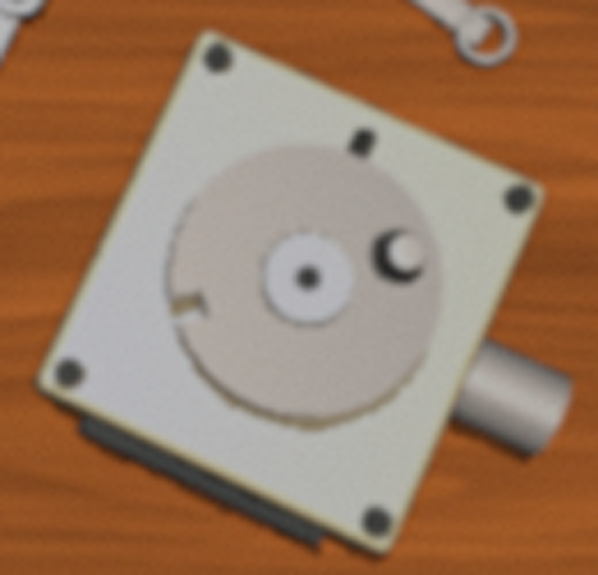

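View pics/sz.png

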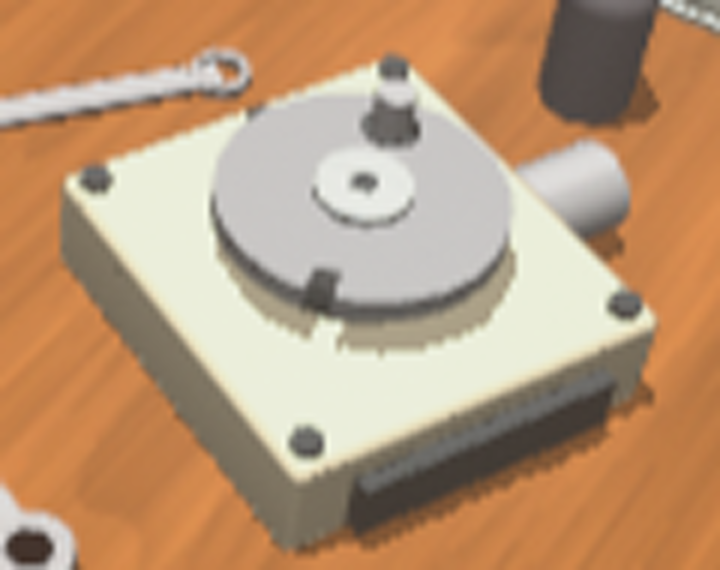

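The top crop shows hub (308,278), pin top (407,252), notch (187,303), key (363,143) and bolts at the four housing corners. The side crop shows hub (364,182), pin top (398,95) and notch (322,288).

```bash
python3 - <<'E'
from h import *
import pickle
t=pickle.load(open('top.pkl','rb'));s=pickle.load(open('side.pkl','rb'))
T=lambda x,y,z:ray(t,260-.5+(x+.5)/4.6,155-.5+(y+.5)/4.6,z)[:2]
S=lambda x,y,z:ray(s,255-.5+(x+.5)/6,135-.5+(y+.5)/6,z)[:2]
bz=.057
tb=[T(*p,bz) for p in[(218,58),(518,199),(377,521),(68,374)]]; sb=[S(*p,bz) for p in[(95,178),(393,67),(625,303),(307,440)]]
print('bolts',np.round(tb,4).tolist(),np.round(sb,4).tolist()); print('ctr',np.mean(tb,0),np.mean(sb,0))
for b in(tb,sb): # +x edge: bolts 0,1 ; -y: 1,2
    v=b[0]+b[1]-b[2]-b[3]; w=b[0]+b[3]-b[1]-b[2]; print('yaw',np.degrees(np.arctan2(v[1],v[0])),np.degrees(np.arctan2(w[1],w[0]))-90)
hT,hS=T(308,278,.093),S(364,182,.093); print('hub',hT,hS)
a=lambda v:np.degrees(np.arctan2(v[1],v[0]))
for n,h,k,p,q in(('T',hT,T(363,143,.066),T(407,252,.109),T(187,303,.087)),('S',hS,S(255,110,.066),S(398,95,.109),S(323,285,.087))):
    print(n,'key',k,a(k-h),np.linalg.norm(k-h),'pin',p,a(p-h),np.linalg.norm(p-h),'notch',q,a(q-h),np.linalg.norm(q-h))
E
```

```text
bolts [[0.6915, -0.1014], [0.6223, -0.2494], [0.465, -0.1763], [0.5334, -0.0272]] [[0.6915, -0.1003], [0.6225, -0.2497], [0.4645, -0.1766], [0.5339, -0.0279]]
ctr [ 0.57805866 -0.13859579] [ 0.57809588 -0.13859828]
yaw -25.03458522838899 -24.86042423974611
yaw -24.741721886258347 -24.888883347306916
hub [ 0.57825323 -0.13848415] [ 0.5774804  -0.13751016]
T key [ 0.64785394 -0.17133539] -25.267117463557437 0.07696403106227212 pin [ 0.58940308 -0.18194146] -75.6100174989628 0.044864873570824304 notch [ 0.56621073 -0.08192648] 102.02015932190838 0.05782553208826488
S key [ 0.65383338 -0.17445478] -25.82076988151749 0.08482147444317321 pin [ 0.58684764 -0.17822325] -77.0429244180344 0.04177679416378577 notch [ 0.56204652 -0.07982109] 104.97789265886291 0.059717947839216225
```

Emit:
carry_out([
  [-2.1, -2.2, 0, 0, 0, 0],
  [-2.1, -2.2, 0, 0, 0, 0],
  [-2.1, -2.2, 0, 0, 0, 0],
  [-2.1, -2.2, 0, 0, 0, 0],
  [-2.1, -2.2, 0, 0, 0, 0],
  [-2.1, -2.2, 0, 0, 0, 0],
  [-2.1, -2.2, 0, 0, 0, 0],
  [-2.1, -2.2, 0, 0, 0, 0],
  [-2.1, -2.2, 0, 0, 0, 0],
  [-2.1, -2.2, 0, 0, 0, 0],
  [-2.1, -2.2, 0, 0, 0, 0],
  [-2.1, -2.2, 0, 0, 0, 0],
  [-2.1, -2.2, 0, 0, 0, 0],
  [-2.1, -2.2, 0, 0, 0, 0],
  [-2.1, -2.2, 0, 0, 0, 0],
  [-2.1, -2.2, 0, 0, 0, 0],
  [-2.1, -2.2, 0, 0, 0, 0],
  [-2.1, -2.2, 0, 0, 0, 0],
  [-2.1, -2.2, 0, 0, 0, 0],
  [-2.1, -2.2, 0, 0, 0, 0],
], claw=255)

```text
time_s: 1.77
position: [0.4662, 0.1187, 0.2312]
eef_rot: [0.129, 0.992, -0.0, -0.0]
ft_force: [0.7, -0.3, -0.9]
gripper_width: 0.002
gripper_force: 0.0
```

```bash
cat >> h.py <<'E'
C=np.array([.578,-.1385])
def to(xy,z=None):
    s=monitor.get_state(); M=R.from_quat(s['eef_rot']).as_matrix(); p=s['position']
    d=np.array([*xy,p[2] if z is None else z])-p
    print('t',s['time_s'],'pos',p.round(4),'tool delta cm',(M.T@d*100).round(2),'yaw y',np.degrees(np.arctan2(M[1,1],M[0,1])).round(1),'z',M[:,2].round(3),'q',s['qpos'].round(2),'F',s['ft_force'].round(1))
    v=p[:2]-C; print('polar',np.hypot(*v).round(4),np.degrees(np.arctan2(v[1],v[0])).round(1))
E
python3 -c "
from h import *
to((.6126,-.1585))"
```

```text
t 1.7667 pos [0.4662 0.1187 0.2312] tool delta cm [-21.22 -23.07  -0.  ] yaw y 75.2 z [-0. -0. -1.] q [-0.69  0.15  0.34  2.02 -0.06  0.97  1.  ] F [ 0.7 -0.3 -0.9]
polar 0.2804 113.5
```

Emit:
carry_out([
  [-2.1, -2.3, 0, 0, 0, 0],
  [-2.1, -2.3, 0, 0, 0, 0],
  [-2.1, -2.3, 0, 0, 0, 0],
  [-2.1, -2.3, 0, 0, 0, 0],
  [-2.1, -2.3, 0, 0, 0, 0],
  [-2.1, -2.3, 0, 0, 0, 0],
  [-2.1, -2.3, 0, 0, 0, 0],
  [-2.1, -2.3, 0, 0, 0, 0],
  [-2.1, -2.3, 0, 0, 0, 0],
  [-2.2, -2.3, 0, 0, 0, 0],
  [0, 0, 0, 0, 0, 5],
  [0, 0, 0, 0, 0, 5],
  [0, 0, 0, 0, 0, 5],
  [0, 0, 0, 0, 0, 0],
  [0, 0, 0, 0, 0, 0],
  [0, 0, 0, 0, 0, 0],
])

```text
time_s: 3.1
position: [0.6113, -0.1557, 0.2311]
eef_rot: [0.256, 0.967, 0.0, -0.0]
ft_force: [-0.9, 0.4, -0.1]
gripper_width: 0.001
gripper_force: 0.0
```

```bash
python3 -c "
from h import *
to((.6126,-.1585),.092)"
```

```text
t 3.1 pos [ 0.6113 -0.1557  0.2311] tool delta cm [-0.26 -0.17 13.91] yaw y 60.4 z [-0.  0. -1.] q [-0.24  0.44  0.54  1.69 -0.25  1.07  1.43] F [-0.9  0.4 -0.1]
polar 0.0375 -27.4
```

Emit:
carry_out([
  [-0.2, -0.2, 2, 0, 0, 0],
  [0, 0, 2, 0, 0, 0],
  [0, 0, 2, 0, 0, 0],
  [0, 0, 2, 0, 0, 0],
  [0, 0, 2, 0, 0, 0],
  [0, 0, 1.5, 0, 0, 0],
  [0, 0, 1, 0, 0, 0],
  [0, 0, 0.8, 0, 0, 0],
  [0, 0, 0.6, 0, 0, 0],
  [0, 0, 0, 0, 0, 0],
  [0, 0, 0, 0, 0, 0],
])

```text
time_s: 4.02
position: [0.6124, -0.1589, 0.0927]
eef_rot: [0.257, 0.966, 0.0, 0.0]
ft_force: [-0.4, 0.7, -0.2]
gripper_width: -0.001
gripper_force: 0.0
```

```bash
python3 -c "
from h import *
to((.6126,-.1585),.092)"
```

```text
t 4.0167 pos [ 0.6124 -0.1589  0.0927] tool delta cm [0.   0.04 0.07] yaw y 60.2 z [ 0.001 -0.    -1.   ] q [-0.18  0.6   0.46  1.8  -0.35  0.82  1.51] F [-0.4  0.7 -0.2]
polar 0.04 -30.6
```

Emit:
carry_out([
  [0.0055, -0.209, 0, 0, 0, 3],
  [0.0055, -0.209, 0, 0, 0, 3],
  [0.0055, -0.209, 0, 0, 0, 3],
  [0.0055, -0.209, 0, 0, 0, 3],
  [0.0055, -0.209, 0, 0, 0, 3],
  [0.0055, -0.209, 0, 0, 0, 3],
  [0.0055, -0.209, 0, 0, 0, 3],
  [0.0055, -0.209, 0, 0, 0, 3],
  [0.0055, -0.209, 0, 0, 0, 3],
  [0.0055, -0.209, 0, 0, 0, 3],
  [0.0055, -0.209, 0, 0, 0, 3],
  [0.0055, -0.209, 0, 0, 0, 3],
  [0.0055, -0.209, 0, 0, 0, 3],
  [0.0055, -0.209, 0, 0, 0, 3],
  [0.0055, -0.209, 0, 0, 0, 3],
  [0.0055, -0.209, 0, 0, 0, 3],
  [0.0055, -0.209, 0, 0, 0, 3],
  [0.0055, -0.209, 0, 0, 0, 3],
  [0.0055, -0.209, 0, 0, 0, 3],
  [0.0055, -0.209, 0, 0, 0, 3],
])

```text
time_s: 5.68
position: [0.5794, -0.1794, 0.0937]
eef_rot: [0.706, 0.708, 0.001, 0.002]
ft_force: [1.0, -1.4, -1.8]
gripper_width: -0.0
gripper_force: 1.2
```

```bash
python3 -c "
from h import *
to((.6126,-.1585),.092)
c=viewer.capture('top')['image'][155:280,260:390];d=viewer.capture('side')['image'][135:230,255:375]
cv2.imwrite('pics/m1.png',np.hstack([cv2.resize(c,(390,375)),cv2.resize(d,(400,375))]))"
```

```text
t 5.6833 pos [ 0.5794 -0.1794  0.0937] tool delta cm [2.09 3.33 0.18] yaw y 0.1 z [ 0.004 -0.001 -1.   ] q [-0.33  0.64  0.74  1.88 -0.57  0.84  0.7 ] F [ 1.  -1.4 -1.8]
polar 0.0409 -88.1
```

View pics/m1.png

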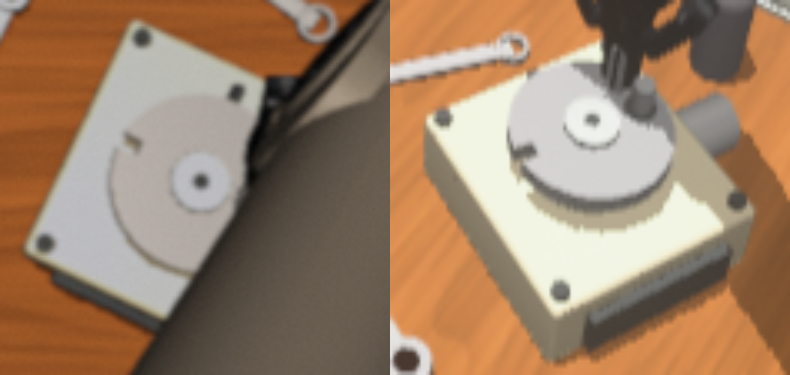

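Mid-push, the notch is at (132,142) in the top half, so it has turned clockwise toward the key. The fingertip sits behind the pin in the side half. I'll keep pushing.

Emit:
carry_out([
  [0.0055, -0.209, 0, 0, 0, 3],
  [0.0055, -0.209, 0, 0, 0, 3],
  [0.0055, -0.209, 0, 0, 0, 3],
  [0.0055, -0.209, 0, 0, 0, 3],
  [0.0055, -0.209, 0, 0, 0, 3],
  [0.0055, -0.209, 0, 0, 0, 3],
  [0.0055, -0.209, 0, 0, 0, 3],
  [0.0055, -0.209, 0, 0, 0, 3],
  [0.0055, -0.209, 0, 0, 0, 3],
  [0.0055, -0.209, 0, 0, 0, 3],
  [0.0055, -0.209, 0, 0, 0, 3],
  [0.0055, -0.209, 0, 0, 0, 3],
  [0.0055, -0.209, 0, 0, 0, 3],
  [0.0055, -0.209, 0, 0, 0, 3],
  [0.0055, -0.209, 0, 0, 0, 3],
  [0.0055, -0.209, 0, 0, 0, 3],
  [0.0055, -0.209, 0, 0, 0, 3],
  [0.0055, -0.209, 0, 0, 0, 3],
  [0.0055, -0.209, 0, 0, 0, 3],
  [0.0055, -0.209, 0, 0, 0, 3],
])

```text
time_s: 7.45
position: [0.5435, -0.16, 0.0932]
eef_rot: [0.966, 0.26, 0.001, 0.001]
ft_force: [-0.7, -3.3, 2.1]
gripper_width: 0.002
gripper_force: 1.2
```

Emit:
carry_out([
  [0.0055, -0.209, 0, 0, 0, 3],
  [0.0055, -0.209, 0, 0, 0, 3],
  [0.0055, -0.209, 0, 0, 0, 3],
  [0.0055, -0.209, 0, 0, 0, 3],
  [0.0055, -0.209, 0, 0, 0, 3],
  [0, 0, 0, 0, 0, 0],
  [0, 0, 0, 0, 0, 0],
  [0, 0, 0, 0, 0, 0],
])

```text
time_s: 8.12
position: [0.5394, -0.1496, 0.0927]
eef_rot: [0.991, 0.134, 0.0, 0.0]
ft_force: [0.3, -1.8, 1.2]
gripper_width: 0.001
gripper_force: 0.9
```

```bash
python3 -c "
from h import *
a=np.radians(-173.4); to(C+.04*np.array([np.cos(a),np.sin(a)]),.092)
c=viewer.capture('top')['image'][155:280,260:390];d=viewer.capture('side')['image'][135:215,275:355]
cv2.imwrite('pics/m2.png',np.hstack([cv2.resize(c,(390,375)),cv2.resize(d,(400,375))]))"
```

```text
t 8.1167 pos [ 0.5394 -0.1496  0.0927] tool delta cm [ 0.07 -0.66  0.07] yaw y -74.6 z [ 0.001 -0.    -1.   ] q [-0.59  0.75  1.08  2.   -0.85  0.93 -0.36] F [ 0.3 -1.8  1.2]
polar 0.0402 -164.0
```

View pics/m2.png

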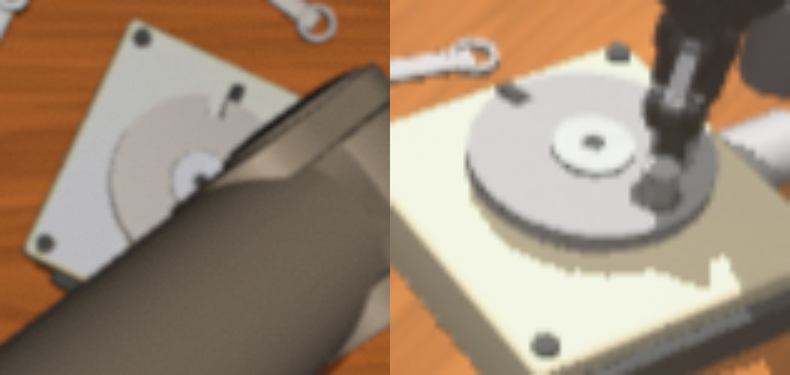

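The notch is now just short of the key: notch about (218,107) against key (236,93) in the top half. In the side half the notch is at (513,93). I'll work out the remaining angle.

```bash
python3 -c "
from h import *
import pickle
t=pickle.load(open('top.pkl','rb'));s=pickle.load(open('side.pkl','rb'))
a=lambda v:np.degrees(np.arctan2(v[1],v[0]))
p=ray(t,260-.5+218.5/3,155-.5+107.5/3,.087)[:2]-C; print(a(p),np.hypot(*p))
p=ray(s,275-.5+123.5/5,135-.5+93.5/4.6875,.087)[:2]-C; print(a(p),np.hypot(*p))
c=viewer.capture('top')['image'][180:205,320:350];d=viewer.capture('side')['image'][145:165,285:315]
cv2.imwrite('pics/m3.png',np.hstack([cv2.resize(c,(400,333),interpolation=2),cv2.resize(d,(400,333),interpolation=2)]))"
```

```text
-14.69868352167664 0.05759825736660488
-13.283209977392785 0.05856006483828977
```

View pics/m3.png

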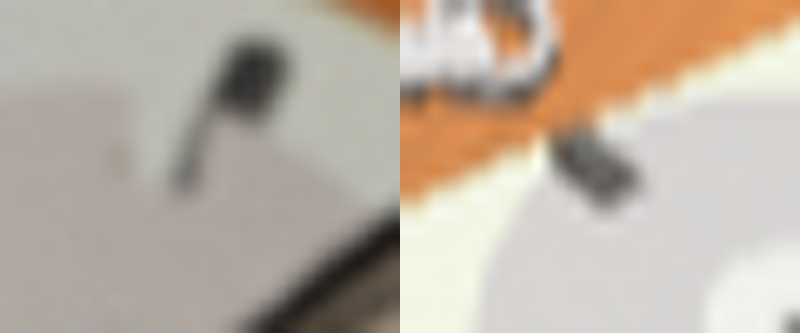

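Emit:
carry_out([
  [0.0025, -0.14, 0, 0, 0, 2],
  [0.0025, -0.14, 0, 0, 0, 2],
  [0.0025, -0.14, 0, 0, 0, 2],
  [0.0025, -0.14, 0, 0, 0, 2],
  [0, 0, 0, 0, 0, 0],
  [0, 0, 0, 0, 0, 0],
  [0, 0, 0, 0, 0, 0],
])

```text
time_s: 8.9
position: [0.538, -0.144, 0.0923]
eef_rot: [0.998, 0.064, 0.0, 0.0]
ft_force: [1.0, -2.4, 1.3]
gripper_width: -0.001
gripper_force: 1.1
```

```bash
python3 -c "
from h import *
a=np.radians(-173.4); to(C+.04*np.array([np.cos(a),np.sin(a)]),.092)
c=viewer.capture('top')['image'][180:205,320:350];d=viewer.capture('side')['image'][145:165,285:315]
cv2.imwrite('pics/m4.png',np.hstack([cv2.resize(c,(400,333),interpolation=2),cv2.resize(d,(400,333),interpolation=2)]))"
```

```text
t 8.9 pos [ 0.538  -0.144   0.0923] tool delta cm [ 0.03 -0.09  0.03] yaw y -82.7 z [ 0. -0. -1.] q [-0.62  0.77  1.11  2.   -0.88  0.95 -0.48] F [ 1.  -2.4  1.3]
polar 0.0403 -172.2
```

View pics/m4.png

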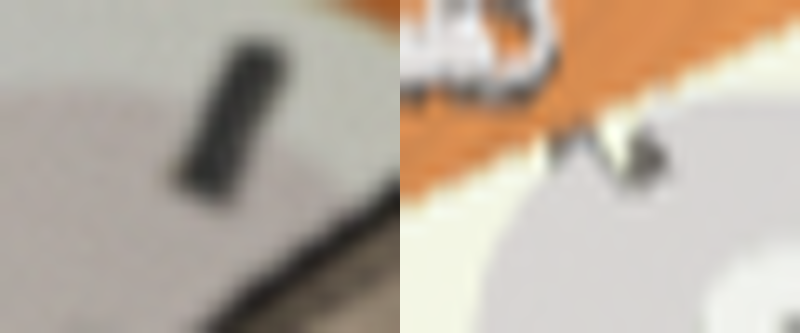

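The slot is filled by the dark key, with only a thin light sliver at its left edge near (170,170), so about 1–1.5° remains. I'll nudge once more, back off and lift.

Emit:
carry_out([
  [0, -0.05, 0, 0, 0, 0.7],
  [0, -0.05, 0, 0, 0, 0.7],
  [0, 0, 0, 0, 0, 0],
  [0, 0, 0, 0, 0, 0],
  [0, 0, 0, 0, 0, 0],
  [0, 0.3, 0, 0, 0, 0],
  [0, 0.5, 0, 0, 0, 0],
  [0, 0, -1, 0, 0, 0],
  [0, 0, -2, 0, 0, 0],
  [0, 0, -1, 0, 0, 0],
  [0, 0, 0, 0, 0, 0],
  [0, 0, 0, 0, 0, 0],
])

```text
time_s: 10.0
position: [0.5389, -0.1507, 0.1327]
eef_rot: [0.999, 0.051, 0.001, -0.0]
ft_force: [0.0, -0.1, -1.2]
gripper_width: 0.003
gripper_force: 0.0
```

```bash
python3 -c "
from h import *
to(C,.097)
c=viewer.capture('top')['image'][180:205,320:350];d=viewer.capture('side')['image'][135:215,275:355]
cv2.imwrite('pics/m5.png',np.hstack([cv2.resize(c,(400,333),interpolation=2),cv2.resize(d,(333,333),interpolation=2)]))"
```

```text
t 10.0 pos [ 0.5389 -0.1507  0.1327] tool delta cm [ 4.01 -0.81  3.57] yaw y -84.2 z [ 0.001  0.    -1.   ] q [-0.65  0.74  1.18  1.97 -0.82  1.02 -0.53] F [ 0.  -0.1 -1.2]
polar 0.041 -162.7
```

View pics/m5.png

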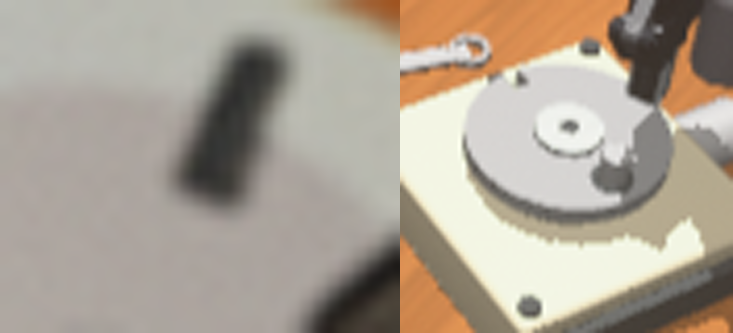

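Notch and key look aligned in the top half, with the key filling the slot squarely at (215,125). Next I press on the hub.

Emit:
carry_out([
  [1, -0.2, 0, 0, 0, 0],
  [1, -0.2, 0, 0, 0, 0],
  [1, -0.2, 0, 0, 0, 0],
  [1, -0.2, 0, 0, 0, 0],
  [0, 0, 1, 0, 0, 0],
  [0, 0, 1.5, 0, 0, 0],
  [0, 0, 1, 0, 0, 0],
  [0, 0, 0.3, 0, 0, 0],
  [0, 0, 0.2, 0, 0, 0],
  [0, 0, 0.2, 0, 0, 0],
  [0, 0, 0.2, 0, 0, 0],
  [0, 0, 0, 0, 0, 0],
])

```text
time_s: 11.1
position: [0.5761, -0.1386, 0.0879]
eef_rot: [0.999, 0.05, -0.001, -0.001]
ft_force: [-2.9, 3.2, 5.2]
gripper_width: 0.0
gripper_force: 2.7
```

```bash
python3 -c "
from h import *
to(C,.081)"
```

```text
t 11.1 pos [ 0.5761 -0.1386  0.0879] tool delta cm [0.19 0.01 0.69] yaw y -84.2 z [-0.002  0.002 -1.   ] q [-0.6   0.83  1.09  1.92 -0.9   0.99 -0.55] F [-2.9  3.2  5.2]
polar 0.0019 -177.6
```

Going down. I'll press on to the hard stop.

Emit:
carry_out([
  [0, 0, 0.2, 0, 0, 0],
  [0, 0, 0.2, 0, 0, 0],
  [0, 0, 0.2, 0, 0, 0],
  [0, 0, 0.1, 0, 0, 0],
  [0, 0, 0.1, 0, 0, 0],
  [0, 0, 0.1, 0, 0, 0],
  [0, 0, 0, 0, 0, 0],
  [0, 0, 0, 0, 0, 0],
])

```text
time_s: 11.77
position: [0.5762, -0.1387, 0.0809]
eef_rot: [0.999, 0.05, -0.001, -0.002]
ft_force: [-8.4, 5.6, 25.2]
gripper_width: 0.001
gripper_force: 12.2
```

Emit:
carry_out([
  [0, 0, 0.2, 0, 0, 0],
  [0, 0, 0, 0, 0, 0],
  [0, 0, 0, 0, 0, 0],
])

```text
time_s: 12.02
position: [0.5763, -0.1387, 0.0807]
eef_rot: [0.999, 0.05, -0.0, -0.003]
ft_force: [-12.6, 9.8, 41.4]
gripper_width: -0.001
gripper_force: 20.7
```

Emit:
carry_out([
  [0, 0, -0.5, 0, 0, 0],
  [0, 0, -1, 0, 0, 0],
  [0, 0, -2, 0, 0, 0],
  [0, 0, -3, 0, 0, 0],
  [0, 0, -3, 0, 0, 0],
  [0, 0, -2, 0, 0, 0],
  [3, 0, 0, 0, 0, 0],
  [0, 3, 0, 0, 0, 0],
  [0, 3, 0, 0, 0, 0],
  [0, 3, 0, 0, 0, 0],
  [0, 3, 0, 0, 0, 0],
  [0, 0, 0, 0, 0, 0],
  [0, 0, 0, 0, 0, 0],
])

```text
time_s: 13.1
position: [0.6181, -0.2579, 0.1922]
eef_rot: [0.999, 0.048, -0.0, 0.0]
ft_force: [-0.2, -0.2, -1.1]
gripper_width: -0.001
gripper_force: 0.0
```

```bash
python3 -c "
from h import *
to(C,.081)
c=viewer.capture('top')['image'][155:280,260:390];d=viewer.capture('side')['image'][135:215,275:355]
cv2.imwrite('pics/m6.png',np.hstack([cv2.resize(c,(390,375)),cv2.resize(d,(400,375))]))"
```

```text
t 13.1 pos [ 0.6181 -0.2579  0.1922] tool delta cm [ -2.83 -12.28  11.11] yaw y -84.4 z [-0.001 -0.001 -1.   ] q [-0.39  0.8   1.15  1.65 -0.78  1.21 -0.53] F [-0.2 -0.2 -1.1]
polar 0.126 -71.4
```

View pics/m6.png

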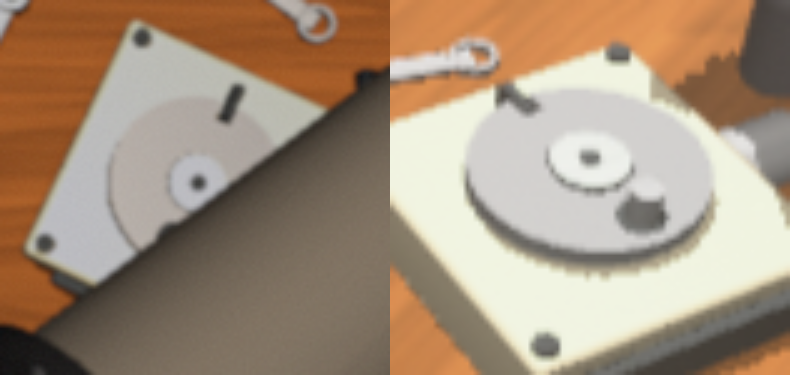

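The disc is down flush, with the key showing in the notch at (232,103) top and (515,97) side. The wrench and bottle have not moved, and the hand is clear.

```bash
python3 -c "
from rig import job
print(job.finish_job())"
```

```text
the job is handed in; nothing more can be done
None
```

The crank disc is turned so its notch sits over the key and pressed to its hard stop, the hand is clear, and the job was handed in at about 13 s; no verdict was returned.

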